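# Hold the orange reference paddle in the reader slot

### The job

Pull the orange-handled reference paddle straight up out of the green rack and pass its blade down through the narrow slot in the top of the white reader, until the lip of the slot lies within the orange band on the blade. Finish holding it there by the handle, still and upright, neither letting go nor pushing hard on the slot. Leave the other two paddles in the rack, and the bottle and basin, where they are.

Things in the scene. Friction and masses are not known exactly. Their poses are not given: they have to be found in the camera images.
- orange_paddle: Paddle to use, 165 mm, about 90 g, upright in a rack slot. Origin: middle of the blade's lower end; z up along it, x thickness, y width. White blade 6 (x) by 24 mm (y), z 0 to 95 mm, lower end rounded (3 mm), with an orange band at z 45 to 65 mm (in the rack at first); black collar 22 x 36 mm, z 95 to 101 mm, resting on the rack; orange handle 12 (x) by 22 mm (y), z 101 to 165 mm, to be gripped across its 12 mm.
- orange_band (a point): Middle of the orange band on the orange paddle's blade, 55 mm above the blade's lower end, on the paddle's centre line; axes as the paddle's. The band is 20 mm tall.
- blue_paddle: A paddle like the orange one in every size, its handle and blade band blue; it stands in another slot of the rack and must stay there. Origin and axes as for the orange one.
- grey_paddle: A paddle like the orange one in every size, its handle and blade band grey; it stands in another slot of the rack and must stay there. Origin and axes as for the orange one.
- rack: Fixed green rack, 70 (x) by 230 mm (y), 105 mm high; origin: centre of its underside. Its 12 mm top has three slots 75 mm apart along y, each 10 (x) by 28 mm (y), open below. Blades hang in them, lower ends 10 mm above the table, collars on the top. Which paddle is in which slot varies. Rack and reader may change sides.
- reader: Fixed white optical reader, 200 mm (x) by 220 mm (y), 120 mm high, flat top with a green display along its -x edge; origin at the centre of its underside.
- reader_slot (a point): Centre of the slot in the middle of the reader's top, level with the lip (120 mm above the table), framed in grey; x across the slot, y along it, z up. Slot 8 (x) by 26 mm (y), 2 mm more than the blade in all either way, through a 12 mm top; below it free space, 111 mm deep from the lip. The blade may go in either way round.
- bottle: Bystander: capped bottle, 72 mm across, 140 mm high, about 0.4 kg, beyond the work; origin at the centre of its underside, z up.
- basin: Bystander: round blue basin, 200 mm across, 100 mm high, off to the robot's right; origin at the centre of its underside.

How it is judged (in metres and radians):
On the way, in this order (a step that is already met when the one before it is completed fails the run):
1. the orange paddle is gripped and lifted so that its whole blade is clear above the rack (contact force between the fingers and orange_paddle above 1 N and height (world z) of orange_paddle above 0.11 m), for 0.1 s.
2. its blade has gone through the slot: the lower end is at least 15 mm below the lip (contact force between the fingers and orange_paddle above 1 N and z of orange_paddle in the frame of reader_slot below -0.015 m and x of orange_paddle in the frame of reader_slot between -0.006 and 0.006 m and y of orange_paddle in the frame of reader_slot between -0.006 and 0.006 m), for 0.1 s.
At the end, for the whole second after the job is handed in: Gripper holds the orange paddle (over 1 N) in the slot: band middle within 10 mm of lip height and 4 mm of slot centre, lower end within 6 mm; tilt under 0.12 rad, slower than 20 mm/s, under 15 N on the reader. Other paddles within 20 mm, bottle and basin within 30 mm of their starts (contact force between the fingers and orange_paddle above 1 N and z of orange_band in the frame of reader_slot between -0.01 and 0.01 m and x of orange_band in the frame of reader_slot between -0.004 and 0.004 m and y of orange_band in the frame of reader_slot between -0.004 and 0.004 m and x of orange_paddle in the frame of reader_slot between -0.006 and 0.006 m and y of orange_paddle in the frame of reader_slot between -0.006 and 0.006 m and angle between orange_paddle's own z axis and vertical below 0.12 rad and linear speed of orange_paddle below 0.02 m/s and contact force between orange_paddle and reader below 15 N and distance of each of blue_paddle, grey_paddle from where it was at the start of the episode below 0.02 m and distance of each of bottle, basin from where it was at the start of the episode below 0.03 m); the arm keeps its last pose, push and grip.
It fails at once if another paddle is taken or pushed out of its place (over 20 mm) (distance of any of blue_paddle, grey_paddle from where it was at the start of the episode above 0.02 m).
It fails at once if the bottle or the basin is moved over 30 mm or the bottle knocked over (distance of any of bottle, basin from where it was at the start of the episode above 0.03 m or angle between bottle's own z axis and vertical above 0.5 rad).
It also fails if it takes over 64 s, if anything falls off the work surface, if the arm or the gripper's body presses on something with over 40 N, if the wrist force passes 120 N, or if a joint passes its speed limit or range.

### The arm

A 7-joint arm with a two-finger parallel gripper is mounted at the origin on the work surface. World frame = base frame: x ahead of the robot, y to its left, z up, the work surface at z = 0. Lengths are in m, angles in degrees, forces in N, time in s.
With the tool pointing down it reaches from about 0.4 to 0.925 m from the base axis. Payload 5.6 kg.
Tool frame: the origin (TCP) lies midway between the tips of the shut fingers; the grasp point (between the pads) lies 19 mm behind it; z points along the fingers, y is the line along which they close (so a half turn about z gives the same grasp; the last joint's range is limited). The gripper opens to 85 mm and grips with 20 to 120 N. Pads are 22 mm wide; open, the fingers measure 114 mm over their backs; the gripper's body (76 mm by 85 mm) begins 54 mm behind the grasp point. The pads swing forward as they close: fully open they stand 13 mm farther back than shut.
Start: joints at [-78.037, 26.786, -0.665, 91.828, 0.344, 61.387, -3.226], TCP at [0.162, 0.629, 0.231] pointing down, gripper open.
Joint ranges: [-144.91, 144.91], [-17.63, 115.5], [-89.93, 88.59], [15.96, 139.68], [-74.01, 254.01], [8.47, 105.57], [-167.45, 167.45]. Speed limits (degrees/s): [147.25, 147.25, 180, 180, 180, 180, 180].

### API

Orientations are given as a 3x3 rotation matrix whose columns are the frame's x, y, z axes.
In Python, from cell import * gives the robot as it stands.
- The arm moves only by the shell command python3 -m handwheel 'ROWS' [FORCE]. ROWS is JSON, one flat list of numbers, 5 for each row, row after row: the shift along the tool's x, y, z in cm, then the turn about the tool's z in rad, then the finger opening in cm, from 0 to 8.54. A call has 1 to 5 rows; each row shifts and turns the commanded pose from where the row before left it, along the tool's axes as they then stand; what a row does not reach is not made up. A row lasts 1/10 s, in which the tool goes at most 50 mm and 8.59 degrees, less where a joint would pass 70% of its speed; a pose out of reach is approached as far as the arm can. A call with a gripper value outside its range is refused whole. The fingers move at their own pace and stop on an object; FORCE is the grip in N (left out, the last holds). Time passes only in rows, so rows that do not move let the fingers close. It gives the time, the measured TCP pose, the force, the opening and the grip force at its end, in the units of the state.
- observe(): the state, without advancing time (a new reading comes with each control period).
- capture(name): name is "scene" or "top" or "wrist"; returns the picture (400x640x3 uint8, red, green, blue); there is no depth.
- camera_params(name): a dict with "mtx" (3x3 intrinsics, pixels), "pose" (4x4, takes a point from camera to world coordinates); the wrist camera has in their place "T_tool_cam" (4x4, takes a point from camera to tool coordinates, whose origin is the TCP and whose axes are the flange's). Camera axes: x right, y down, z forward; pixel columns grow to the right and rows downward; lengths in m; the calibration is good to about 2 mm. The wrist camera is an equidistant fisheye: a pixel r from the principal point sees the ray r / f radians off the axis. A picture is of the moment at which its call begins: read the wrist's pose just before it. camera_params takes no time and is no camera call.
- close_job(): hands the job in; it is judged then, once.
Trained networks look in the newest picture that a camera, given by its name, has taken for a name from the list of things; names that differ only in an ending like _2 or _b are one class to them, and where a whole thing is asked for, a point or a joint stands for the part that bears it (a point fixed in the world has none). Each returns a list of dicts, best first, with "confidence" (0 to 1); they miss things now and then, are a little off and sometimes report something else, mostly with a low value. They report only what shows in the picture. A call takes as long as a camera call.
- recognise(name, camera): "bbox" ([left, top, width, height] in pixels, round what is visible of it).
- cut_out(name, camera): "region" (400x640 bool, what is visible of it) and "bbox" ([left, top, width, height] in pixels, round what is visible of it).
- mark_of(name, camera): "centre" ([column, row] in pixels: a listed point, or the origin of a listed thing).
The state is a dict: "time_s": time; "q": joint angles; "qvel": joint speeds; "joint_efforts": joint torques, N m; "eef_pos": TCP position; "tcp_rot": TCP orientation; "contact_force": force on the tool from outside, world axes, zero at the start; "moment": the same for the moment, N m; "opening": finger opening in m; "grip_force": force on a finger pad.
Only numpy, scipy, OpenCV 4.12 (cv2) and the standard library are available. Lean on these libraries where they do the work, as an engineer would, in place of code of your own. Each camera call takes 0.05 s, during which the arm holds its last target. There are 200 camera calls.

## Working session

There is one attempt and no reset: what is moved stays moved. The work goes in short steps, Python scripts to look and compute and a shell command to move; the robot and the scene stay as the last step left them, time stands still between calls to the robot, and variables do not carry over. Pictures are saved under pics/ and viewed, at most 10 in all, crops included, and the job is handed in when it is done.

```bash
mkdir -p pics; ls; cat > h.py <<'E'
import numpy as np, cv2, json
from cell import *
def ray(cam,px,s=None):
    """origin, dir in world"""
    p=camera_params(cam)
    K=np.array(p["mtx"]);u=np.array(px,float)
    if cam=="wrist":
        s=s or observe()
        T=np.eye(4);T[:3,:3]=s["tcp_rot"];T[:3,3]=s["eef_pos"]
        P=T@np.array(p["T_tool_cam"])
        d=np.array([(u[0]-K[0,2])/K[0,0],(u[1]-K[1,2])/K[1,1]]);r=np.hypot(*d)
        v=np.array([*(d/max(r,1e-9)*np.sin(r)),np.cos(r)])
    else:
        P=np.array(p["pose"]);v=np.linalg.inv(K)@[*u,1]
    return P[:3,3],P[:3,:3]@v
def at_z(cam,px,z,s=None):
    o,d=ray(cam,px,s);return o+d*(z-o[2])/d[2]
def proj(cam,X,s=None):
    p=camera_params(cam);K=np.array(p["mtx"])
    if cam=="wrist":
        s=s or observe();T=np.eye(4);T[:3,:3]=s["tcp_rot"];T[:3,3]=s["eef_pos"];P=T@np.array(p["T_tool_cam"])
    else: P=np.array(p["pose"])
    c=np.linalg.inv(P)@[*X,1]
    if cam=="wrist":
        r=np.hypot(c[0],c[1]);t=np.arctan2(r,c[2]);v=c[:2]/r*t
    else: v=c[:2]/c[2]
    return K[:2,:2]@v+K[:2,2]
def save(im,n): cv2.imwrite("pics/"+n,im[:,:,::-1])
E
python3 - <<'E'
from h import *
np.set_printoptions(precision=4,suppress=True)
s=observe();print(s["eef_pos"],s["tcp_rot"],s["time_s"])
ims=[capture("scene"),capture("top")]
save(ims[0],"a_scene.png");save(ims[1],"a_top.png")
for c in("scene","top"):
    print(c,np.array(camera_params(c)["pose"])[:3,3])
    for n,z in(("reader_slot",.12),("orange_paddle",.01),("blue_paddle",.01),("grey_paddle",.01),("rack",0),("reader",0)):
        for r in mark_of(n,c)[:1]: print(n,r["confidence"],r["centre"],at_z(c,r["centre"],z))
E
```

```text
pics
[0.1619 0.6289 0.2303] [[-0.9685  0.2492 -0.0003]
 [ 0.2492  0.9685 -0.0018]
 [-0.0001 -0.0018 -1.    ]] 0.0
scene [ 1.5238 -0.5906  1.0354]
reader_slot 0.62 [389.7, 242.9] [ 0.8674 -0.0684  0.12  ]
orange_paddle 0.59 [388.7, 241.8] [ 0.7839 -0.0059  0.01  ]
blue_paddle 0.89 [385.3, 167.2] [0.508  0.1537 0.01  ]
grey_paddle 0.77 [405.4, 170.6] [0.5501 0.2021 0.01  ]
rack 0.62 [407.0, 170.7] [0.5433 0.2142 0.    ]
reader 0.86 [288.6, 218.5] [ 0.5737 -0.211   0.    ]
top [ 0.4029 -0.1512  1.2937]
reader_slot 0.91 [357.3, 223.3] [ 0.5722 -0.2201  0.12  ]
orange_paddle 0.47 [165.6, 202.7] [0.5751 0.2725 0.01  ]
blue_paddle 0.63 [212.8, 228.9] [0.5242 0.1393 0.01  ]
grey_paddle 0.49 [190.4, 213.4] [0.5561 0.2036 0.01  ]
rack 0.91 [189.8, 217.5] [0.5464 0.206  0.    ]
```

View pics/a_scene.png

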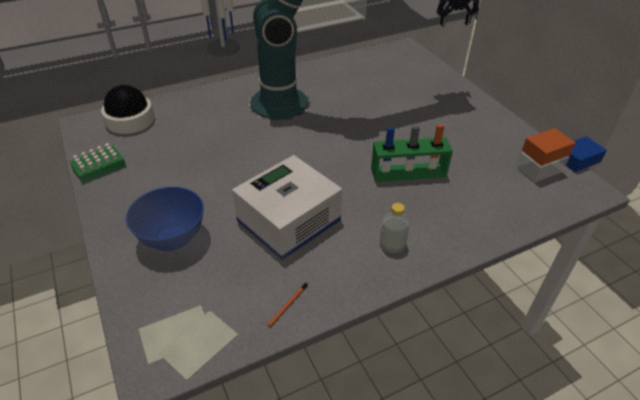

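View pics/a_top.png

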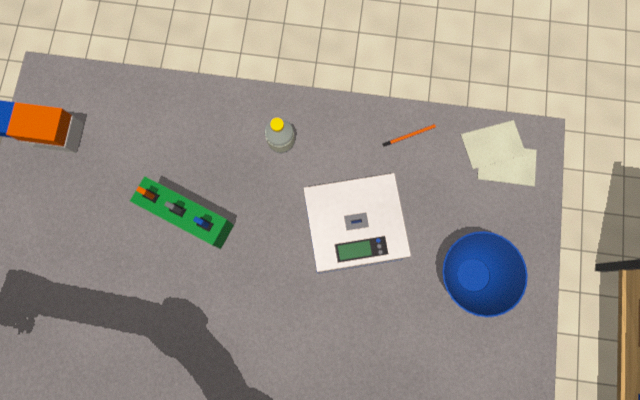

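The scene view shows the rack (about 410,160) holding blue, grey and orange, left to right as seen there, and the reader at (288,205). In the top view the handles are orange (147,192), grey (175,209) and blue (204,223), and the reader slot is at (357,221). The networks' marks in the top view agree with this. The scene camera's marks for the slot and the orange paddle are false.

```bash
cat >> h.py <<'E'
def yaw_rect(cam,reg,z,s=None):
    c=max(cv2.findContours(reg.astype(np.uint8),0,cv2.CHAIN_APPROX_NONE)[0],key=cv2.contourArea)[:,0]
    p=np.array([at_z(cam,q,z,s)[:2] for q in c],np.float32)
    return cv2.minAreaRect(p*1000)
def go(pos,yaw_y,s=None):
    """tool-axis shift (cm) and turn (rad) from the present pose; yaw_y = wanted yaw of tool y (deg)"""
    s=s or observe();R=np.array(s["tcp_rot"]);d=R.T@(np.array(pos)-s["eef_pos"])*100
    y=np.degrees(np.arctan2(R[1,1],R[0,1]));t=-(yaw_y-y+180)%360-180 if 0 else -((yaw_y-y+180)%360-180)
    print("yaw",y.round(2),"shift cm",d.round(2),"turn rad",np.radians(t).round(4))
    c,n=np.cos(np.radians(t)),np.sin(np.radians(t))
    print(" shift after turn",(np.array([[c,n],[-n,c]])@d[:2]).round(2))
E
python3 - <<'E'
from h import *
np.set_printoptions(precision=4,suppress=True)
im=capture("top")
for n,z in(("rack",.105),("reader",.12)):
    r=cut_out(n,"top")[0];print(n,r["confidence"],r["bbox"],yaw_rect("top",r["region"],z))
print(np.array(camera_params("wrist")["T_tool_cam"]),camera_params("wrist")["mtx"])
go([.57,.26,.33],-21)
E
```

```text
rack 0.78 [133.3, 176.0, 100.6, 74.7] ((545.0140380859375, 198.3948516845703), (253.20550537109375, 73.3969955444336), 69.95951843261719)
reader 0.64 [305.8, 177.7, 105.9, 98.2] ((573.4389038085938, -215.72274780273438), (204.9319610595703, 220.97520446777344), 17.017629623413086)
[[-0.0003 -0.95   -0.3122  0.0797]
 [ 1.     -0.0001 -0.0009  0.0006]
 [ 0.0008 -0.3122  0.95   -0.1413]
 [ 0.      0.      0.      1.    ]] [[309.7069   0.     318.5251]
 [  0.     309.7069 198.7499]
 [  0.       0.       1.    ]]
yaw 75.56 shift cm [-48.72 -25.61  -9.87] turn rad 1.6853
 shift after turn [-19.87  51.33]
```

```bash
python3 -m handwheel '[0,0,-3.3,0.14,8.5,0,0,-3.3,0.14,8.5,0,0,-3.3,0.14,8.5,0,0,0,0.14,8.5,0,0,0,0.14,8.5]' && python3 -m handwheel '[0,0,0,0.14,8.5,0,0,0,0.14,8.5,0,0,0,0.14,8.5,0,0,0,0.14,8.5,0,0,0,0.14,8.5]' && python3 -m handwheel '[0,0,0,0.14,8.5,0,0,0,0.14,8.5,-1.8,4.5,0,0,8.5,-1.8,4.5,0,0,8.5,-1.8,4.5,0,0,8.5]' && python3 -m handwheel '[-1.8,4.5,0,0,8.5,-1.8,4.5,0,0,8.5,-1.8,4.5,0,0,8.5,-1.8,4.5,0,0,8.5,-1.8,4.5,0,0,8.5]' && python3 -m handwheel '[-1.8,4.5,0,0,8.5,-1.8,4.5,0,0,8.5,-1.8,4.5,0,0,8.5,0,0,0,0,8.5,0,0,0,0,8.5]'
python3 - <<'E'
from h import *
np.set_printoptions(precision=4,suppress=True)
s=observe();im=capture("wrist");save(im,"w1.png")
print(s["time_s"],s["eef_pos"],s["q"])
go([.57,.26,.33],-20)
for n in("orange_paddle","blue_paddle","grey_paddle"):
    for r in mark_of(n,"wrist")[:1]: print(n,r["confidence"],r["centre"],at_z("wrist",r["centre"],.01,s))
for n,z in(("rack",.105),("orange_paddle",.175)):
    for r in cut_out(n,"wrist")[:1]: print(n,r["confidence"],r["bbox"],yaw_rect("wrist",r["region"],z,s))
E
```

```text
time_s: 1.35
eef_pos: [0.1621, 0.63, 0.332]
tcp_rot: [[-0.576, 0.818, 0.0], [0.818, 0.576, 0.003], [0.002, 0.002, -1.0]]
contact_force: [-0.2, 0.5, -0.6]
opening: 0.0849
grip_force: 0.0
time_s: 1.85
eef_pos: [0.1619, 0.6295, 0.3303]
tcp_rot: [[0.087, 0.996, -0.0], [0.996, -0.087, 0.0], [0.0, -0.0, -1.0]]
contact_force: [-0.4, -0.5, 0.6]
opening: 0.0851
grip_force: 0.0
time_s: 2.35
eef_pos: [0.27, 0.5302, 0.3302]
tcp_rot: [[0.352, 0.936, 0.0], [0.936, -0.352, 0.0], [0.0, 0.0, -1.0]]
contact_force: [0.6, -0.2, 0.5]
opening: 0.0851
grip_force: 0.0
time_s: 2.85
eef_pos: [0.449, 0.3662, 0.3307]
tcp_rot: [[0.353, 0.936, 0.0], [0.936, -0.353, 0.001], [0.001, 0.0, -1.0]]
contact_force: [0.7, -0.1, -0.3]
opening: 0.085
grip_force: 0.0
time_s: 3.35
eef_pos: [0.5558, 0.2681, 0.3302]
tcp_rot: [[0.356, 0.934, -0.0], [0.934, -0.356, -0.0], [-0.0, -0.0, -1.0]]
contact_force: [-0.9, 0.5, -0.4]
opening: 0.0848
grip_force: 0.0
3.35 [0.5558 0.2681 0.3302] [-52.2817  20.0886  30.9418  91.7059 -10.7463  71.2027 -40.2655]
yaw -20.69 shift cm [-0.38  1.78  0.01] turn rad -0.012
 shift after turn [-0.4   1.77]
orange_paddle 0.68 [327.6, 141.2] [0.5754 0.281  0.01  ]
grey_paddle 0.72 [326.2, 186.5] [0.5486 0.2156 0.01  ]
rack 0.82 [302.0, 115.8, 58.0, 172.2] ((551.19677734375, 213.31112670898438), (234.0487823486328, 70.39613342285156), 70.28511047363281)
orange_paddle 0.98 [320.7, 137.0, 20.6, 40.5] ((576.0447998046875, 289.31707763671875), (36.799922943115234, 17.632265090942383), 69.98175811767578)
```

View pics/w1.png

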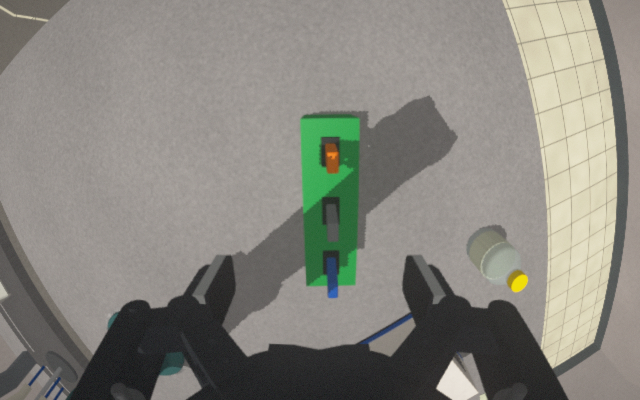

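The wrist view shows the rack end-on to the tool, with orange at (332,158) nearest the far end and the rack top's outline 234 x 70 mm, as it should be. The orange slot should therefore lie near (0.5765, 0.284), with rack x at a yaw of about -19.7°.

```bash
python3 - <<'E'
from h import *
go([.5765,.2839,.23],-19.7)
E
```

```text
yaw -20.54 shift cm [ 2.    1.63 10.04] turn rad -0.0146
 shift after turn [1.98 1.66]
```

```bash
python3 -m handwheel '[0,0,0,-0.015,8.5,1,0.8,3,0,8.5,1,0.8,3.5,0,8.5,0,0,3.5,0,8.5,0,0,0,0,8.5]'|head -3
python3 - <<'E'
from h import *
np.set_printoptions(precision=4,suppress=True)
s=observe();im=capture("wrist");save(cv2.resize(im[:,:][60:360,160:480],None,fx=2,fy=2),"w2.png")
for n,z in(("rack",.105),("orange_paddle",.175)):
    for r in cut_out(n,"wrist")[:1]: print(n,r["confidence"],r["bbox"],yaw_rect("wrist",r["region"],z,s))
for r in mark_of("orange_paddle","wrist")[:1]: print(r["confidence"],r["centre"],at_z("wrist",r["centre"],.01,s))
hsv=cv2.cvtColor(im,cv2.COLOR_RGB2HSV)
m=cv2.inRange(hsv,(3,120,60),(16,255,255));n,l,st,ce=cv2.connectedComponentsWithStats(m)
print(st[st[:,4]>60])
print(s["eef_pos"]);go([.5765,.2839,.126],-19.7)
print([proj("wrist",[.5765,.2839,z],s).round(1) for z in(.105,.117,.175)])
E
```

```text
time_s: 4.15
eef_pos: [0.5738, 0.2822, 0.2253]
tcp_rot: [[0.338, 0.941, -0.008], [0.941, -0.338, -0.005], [-0.007, -0.006, -1.0]]
rack 0.61 [283.1, 133.4, 80.8, 216.0] ((553.1065063476562, 217.09413146972656), (242.60118103027344, 72.0875015258789), 70.23600006103516)
orange_paddle 0.57 [309.0, 171.4, 29.2, 67.4] ((580.0410766601562, 293.41375732421875), (44.084320068359375, 16.492725372314453), 70.33926391601562)
[[     0      0    640    400 255117]
 [   314    182     19     54    883]]
[0.5738 0.2822 0.2253]
yaw -19.82 shift cm [-0.02 -0.2  10.67] turn rad -0.0021
 shift after turn [-0.02 -0.2 ]
[array([321.2, 189.3]), array([321.2, 193.4]), array([321.3, 219.9])]
```

View pics/w2.png

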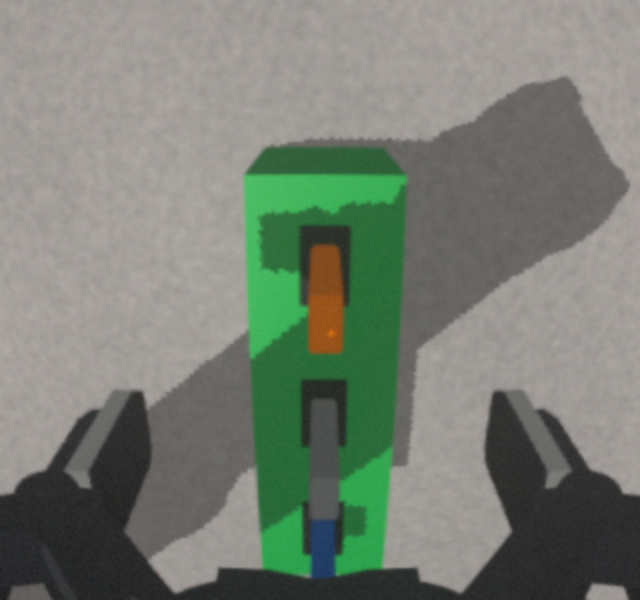

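The orange handle's top face lies at crop (326,325), which is pixel (322.5,222) in the full picture, within about 2 mm of where I projected it. The fingers straddle it and the neighbouring paddles are clear.

```bash
python3 - <<'E'
from h import *
s=observe();print(s["eef_pos"],np.array(s["tcp_rot"])[:,2])
p=np.array([.5765,.2839])+np.array(s["tcp_rot"])[:2,:2]@[-.0015,.0008];print(p)
go([*p,.128],-19.7)
E
```

```text
[0.5780687  0.28319514 0.23271991] [ 0.00316021  0.00181485 -0.99999336]
[0.57674409 0.28221762]
yaw -19.82 shift cm [-0.17 -0.12 10.47] turn rad -0.0021
 shift after turn [-0.17 -0.12]
```

```bash
python3 -m handwheel '[-0.1,-0.1,2,0,8.5,0,0,2.5,0,8.5,0,0,2.5,0,8.5,0,0,2,0,8.5,0,0,1.3,0,8.5]'|sed -n '2p;4p' && python3 -m handwheel '[0,0,0,0,8.5,0,0,0,0,8.5,0,0,0,0,8.5,0,0,0,0,5,0,0,0,0,4]' 40|sed -n '2p;4,6p' && python3 -m handwheel '[0,0,0,0,3,0,0,0,0,2,0,0,0,0,1,0,0,0,0,0.5,0,0,0,0,0.5]' 40 && python3 -m handwheel '[0,0,0,0,0.5,0,0,0,0,0.5,0,0,0,0,0.5]' 40
```

```text
eef_pos: [0.5762, 0.2826, 0.128]
contact_force: [0.6, -0.1, -0.4]
eef_pos: [0.5761, 0.2824, 0.1281]
contact_force: [0.0, 0.2, -0.4]
opening: 0.0585
grip_force: 0.0
time_s: 5.85
eef_pos: [0.5758, 0.2822, 0.1274]
tcp_rot: [[0.339, 0.941, 0.0], [0.941, -0.339, 0.0], [0.0, 0.0, -1.0]]
contact_force: [0.5, 0.5, 0.7]
opening: 0.0117
grip_force: 41.9
time_s: 6.15
eef_pos: [0.5758, 0.2822, 0.1274]
tcp_rot: [[0.339, 0.941, 0.0], [0.941, -0.339, 0.0], [0.0, 0.0, -1.0]]
contact_force: [0.2, -0.5, 1.1]
opening: 0.0114
grip_force: 41.9
```

Grip confirmed at an opening of 11.4 mm and 42 N. Next I lift straight up, high enough to clear the other handles.

```bash
python3 -m handwheel '[0,0,-1,0,0.5,0,0,-2,0,0.5,0,0,-2.5,0,0.5,0,0,-2.5,0,0.5,0,0,-2.5,0,0.5]' 50 | sed -n '2p;4,6p' && python3 -m handwheel '[0,0,-2.5,0,0.5,0,0,-2.5,0,0.5,0,0,-2.5,0,0.5,0,0,-2,0,0.5,0,0,0,0,0.5]' 50| sed -n '2p;4,6p'
python3 - <<'E'
from h import *
go([.572,-.22,.325],17)
E
```

```text
eef_pos: [0.5754, 0.2821, 0.2337]
contact_force: [-0.4, 0.5, -0.5]
opening: 0.0116
grip_force: 49.0
eef_pos: [0.5769, 0.2824, 0.3309]
contact_force: [0.4, 1.0, -1.2]
opening: 0.0115
grip_force: 49.1
yaw -19.84 shift cm [-47.43  16.58   0.43] turn rad -0.6429
 shift after turn [-47.9  -15.17]
```

```bash
python3 -m handwheel '[0,0,0,-0.128,0.5,0,0,0,-0.128,0.5,0,0,0,-0.128,0.5,0,0,0,-0.128,0.5,0,0,0,-0.128,0.5]' | sed -n '2p;4,6p' && python3 -m handwheel '[-1.4,-0.4,0,0,0.5,-2.6,-0.7,0,0,0.5,-2.8,-0.8,0,0,0.5,-3,-0.8,0,0,0.5,-3,-0.8,0,0,0.5]' >/dev/null&& python3 -m handwheel '[-3,-0.8,0,0,0.5,-3,-0.8,0,0,0.5,-3,-0.8,0,0,0.5,-3,-0.8,0,0,0.5,-3,-0.8,0,0,0.5]'>/dev/null && python3 -m handwheel '[-3,-0.8,0,0,0.5,-3,-0.8,0,0,0.5,-3,-0.8,0,0,0.5,-3,-0.8,0,0,0.5,-3,-0.8,0,0,0.5]'  >/dev/null&& python3 -m handwheel '[-3,-0.8,0,0,0.5,-3,-0.8,0,0,0.5,-3,-0.8,0,0,0.5,-2,-0.6,0,0,0.5,-1.3,-0.5,0,0,0.5]'&& python3 -m handwheel '[0,0,0,0,0.5,0,0,0,0,0.5,0,0,0,0,0.5]'  >/dev/null
python3 - <<'E'
from h import *
np.set_printoptions(precision=4,suppress=True)
s=observe();im=capture("wrist");save(im,"w3.png");print(s["eef_pos"],s["tcp_rot"],s["q"])
for r in mark_of("reader_slot","wrist")[:1]: print(r["confidence"],r["centre"],at_z("wrist",r["centre"],.12,s))
for n in("orange_paddle","orange_band"):
    for r in mark_of(n,"wrist")[:1]: print(n,r["confidence"],r["centre"])
R=np.array(s["tcp_rot"])
for d in(.1174,.0624): print(proj("wrist",s["eef_pos"]+R@[0,0,d],s))
for r in cut_out("reader","wrist")[:1]: print(r["confidence"],r["bbox"],yaw_rect("wrist",r["region"],.12,s))
E
```

```text
eef_pos: [0.5749, 0.2819, 0.3258]
contact_force: [0.3, -0.4, -0.2]
opening: 0.0115
grip_force: 49.0
time_s: 9.65
eef_pos: [0.5899, -0.2916, 0.3266]
tcp_rot: [[-0.284, 0.959, -0.002], [0.959, 0.284, -0.001], [-0.0, -0.002, -1.0]]
contact_force: [-0.7, -0.0, -1.2]
opening: 0.0115
grip_force: 49.0
[ 0.5921 -0.2869  0.3271] [[-0.2913  0.9566 -0.    ]
 [ 0.9566  0.2913  0.0012]
 [ 0.0012  0.0003 -1.    ]] [ -1.6733  25.5297  35.2199  86.0433 -15.1062  73.2454  52.2178]
0.74 [324.7, 107.9] [ 0.5782 -0.2159  0.12  ]
orange_paddle 0.68 [318.2, 195.2]
orange_band 0.89 [316.6, 216.0]
[317.9021 193.5904]
[317.6537 216.7455]
0.89 [235.5, 11.1, 176.5, 193.0] ((578.0562744140625, -215.46542358398438), (200.22972106933594, 221.14356994628906), 16.825122833251953)
```

View pics/w3.png

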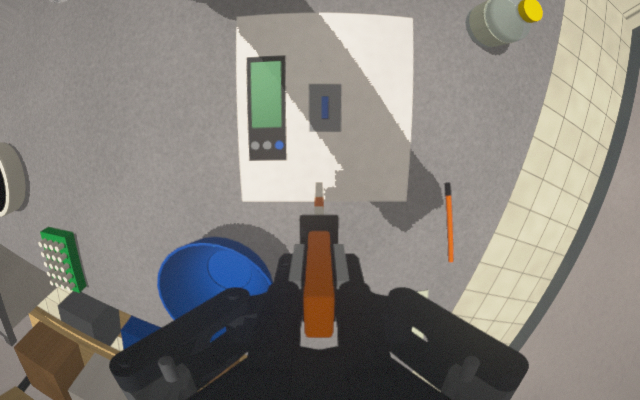

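The wrist view shows the slot at (325,108) and the paddle hanging straight with its tip at about (319,190), near the prediction of (318,194). The reader's top measures 200 x 221 mm, as it should. I move over the slot and stop just above the lip for a closer look.

```bash
python3 - <<'E'
from h import *
go([.578,-.2158,.252],16.8)
E
```

```text
yaw 16.9 shift cm [7.3  0.75 7.54] turn rad 0.0018
 shift after turn [7.3  0.73]
```

```bash
python3 -m handwheel '[2,0.2,0,0,0.5,2.3,0.2,0,0,0.5,2,0.2,0,0,0.5,1,0.15,1,0,0.5,0,0,1.5,0,0.5]' | sed -n '2p' && python3 -m handwheel '[0,0,1.5,0,0.5,0,0,1.5,0,0.5,0,0,1.2,0,0.5,0,0,0.8,0,0.5,0,0,0,0,0.5]' |sed -n '2p;4p' && python3 -m handwheel '[0,0,0,0,0.5,0,0,0,0,0.5]'|sed -n '2,4p'
python3 - <<'E'
from h import *
np.set_printoptions(precision=4,suppress=True)
s=observe();im=capture("wrist");save(cv2.resize(im[130:260,250:390],None,fx=4.5,fy=4.5,interpolation=cv2.INTER_CUBIC),"w4.png");print(s["eef_pos"])
np.save("w4.npy",im);json.dump({k:np.array(s[k]).tolist() for k in("eef_pos","tcp_rot")},open("w4.json","w"))
for r in mark_of("reader_slot","wrist")[:1]: print(r["confidence"],r["centre"],at_z("wrist",r["centre"],.12,s))
for n in("orange_paddle","orange_band"):
    for r in mark_of(n,"wrist")[:1]: print(n,r["confidence"],r["centre"])
R=np.array(s["tcp_rot"])
for d in(.1174,.0624): print(proj("wrist",s["eef_pos"]+R@[0,0,d],s))
print("slot pred",proj("wrist",[.5782,-.2158,.12],s))
E
```

```text
eef_pos: [0.5785, -0.215, 0.3022]
eef_pos: [0.5771, -0.2168, 0.2506]
contact_force: [0.8, -0.0, -1.2]
eef_pos: [0.5782, -0.217, 0.253]
tcp_rot: [[-0.29, 0.957, 0.001], [0.957, 0.29, -0.0], [-0.001, 0.001, -1.0]]
contact_force: [0.1, -0.1, -2.4]
[ 0.5782 -0.217   0.253 ]
0.93 [322.1, 185.5] [ 0.5812 -0.2131  0.12  ]
orange_paddle 0.95 [318.2, 193.1]
orange_band 0.93 [316.5, 217.1]
[317.9031 193.5922]
[317.655  216.7478]
slot pred [318.1531 187.298 ]
```

View pics/w4.png

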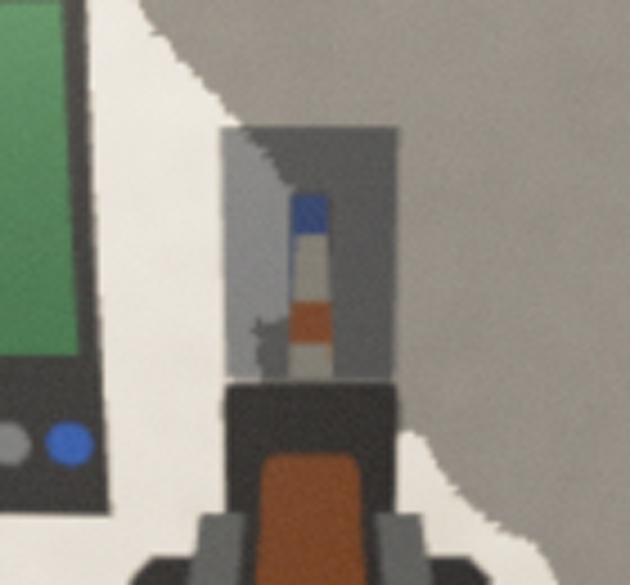

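The crop shows the blade (columns 293-328 at the tip, rows 235-380) lined up with the slot (columns 290-328, far end at row 195). I take these offsets more exactly from the profile.

```bash
python3 - <<'E'
from h import *
np.set_printoptions(precision=2,suppress=True,linewidth=200)
im=np.load("w4.npy").astype(float);s=json.load(open("w4.json"));R=np.array(s["tcp_rot"]);p0=np.array(s["eef_pos"])
def T(px,z): return (R.T@(at_z("wrist",px,z,s)-p0))[:2]*1000
b=im[:,:,2]-im[:,:,0]   # blueness
print("blue rows",b[168:190,316:321].mean(1))
print("blue cols @174-180",b[174:181,310:328].mean(0))
w=im[184:194].mean(2).mean(0);print("cols 184-194",w[308:332]);
print("blade R-B",(im[184:196,308:332,0]-im[184:196,308:332,2]).mean(0))
g=im.mean(2);print("frame cols row165",g[163:169,294:344].mean(0));print("frame top",g[150:166,325:335].mean(1))
for n,px,z in(("slot far",(318.7,172.8),.12),("tip corner",(318.7,181.9),.1356),("frame top",(318,157.7),.12),("frame L",(298.8,166),.12),("frame R",(338.3,166),.12)): print(n,T(px,z))
E
```

```text
blue rows [ -3.6  -4.   -3.4  -2.8   4.2  25.   49.8  53.2  53.4  52.4  53.4  53.2  52.2  43.6   1.8 -12.  -12.8 -12.8 -15.4 -14.8 -14.6 -14.6]
blue cols @174-180 [-2.43 -2.29 -2.29 -1.57 15.86 39.57 52.14 53.43 52.14 52.71 52.14 51.86 32.    1.43 -2.29 -2.14 -1.71 -2.43]
cols 184-194 [132.2  132.53 132.5  131.37 131.87 128.93 105.77 110.8  122.   123.6  124.67 124.53 124.43 124.23 113.03  92.    88.17  87.6   85.97  86.6   86.57  85.57  85.8   86.03]
blade R-B [ 1.67  2.17  2.08  1.5   1.67  0.83 -9.75  1.5  13.   15.17 14.92 14.92 15.42 15.08 13.08  5.42  2.58  2.42  2.42  2.42  1.83  2.08  1.92  2.42]
frame cols row165 [226.33 226.78 227.   225.61 206.28 166.94 141.61 137.56 137.11 136.56 136.83 136.67 136.22 135.78 128.5  121.83 111.06  97.56  90.    88.61  88.06  87.83  88.56  87.22  88.5   88.83  87.67  88.28
  87.67  88.    88.33  88.61  86.83  86.39  87.78  87.83  87.11  86.5   86.5   87.89  86.39  87.33  86.44  92.67 121.5  141.11 143.28 142.67 143.83 143.28]
frame top [145.47 146.57 144.87 145.03 144.07 145.1  144.33 139.1  103.    88.7   87.33  87.33  87.6   87.73  87.7   87.17]
slot far [14.96  0.69]
tip corner [10.6  0.7]
frame top [28.95  0.06]
frame L [ 21.34 -17.33]
frame R [21.33 18.44]
```

```bash
python3 - <<'E'
from h import *
np.set_printoptions(precision=2,suppress=True,linewidth=200)
im=np.load("w4.npy").astype(float);s=json.load(open("w4.json"));R=np.array(s["tcp_rot"]);p0=np.array(s["eef_pos"])
def T(px,z): return (R.T@(at_z("wrist",px,z,s)-p0))[:2]*1000
zb=p0[2]-.1174
print("zb",zb,"rows@305-312,327-334",im[208:222,303:311].mean((1,2)),im[208:222,327:335].mean((1,2)))
print("handle top R-B rows",(im[224:240,314:324,0]-im[224:240,314:324,2]).mean(1))
print("band rows R-B",(im[192:214,316:321,0]-im[192:214,316:321,2]).mean(1))
for n,r,z,e in(("collar low",214.6,.095,18),("handle low",230.6,.101,11),("band low",196.7,.045,12),("band hi",206,.065,12),("tip sharp",181.55,0,12),("tip round",181.55,.0022,11.9)): print(n,T((318.7,r),zb+z)[0]-e)
print("slot far",T((318.3,173.05),.12)-[13,0])
E
```

```text
zb 0.1355961512649445 rows@305-312,327-334 [107.83 108.08 107.08 111.54 113.54 119.38 126.75  82.58  55.75  53.29  54.79  56.21  54.58  54.46] [85.33 85.21 85.04 85.38 85.92 89.12 96.08 66.04 51.75 49.92 51.54 50.92 51.29 52.17]
handle top R-B rows [ 5.3  6.3  4.9  5.3  4.8  7.1 23.6 54.9 71.5 75.9 77.6 77.5 77.9 77.  77.  79.2]
band rows R-B [15.  14.8 15.  16.  26.4 60.2 73.6 75.2 76.  75.2 74.6 75.6 76.8 71.4 40.6 17.8 14.  15.6 15.2 15.2 15.8 14.2]
collar low -0.8560584528518049
handle low -1.1021078448293302
band low -0.33516189574296895
band hi -0.3680157949067766
tip sharp -1.0900225164612731
tip round -0.39714926748244395
slot far [1.73 0.32]
```

```bash
python3 -m handwheel '[0.21,-0.05,0,0,0.5,0,0,0,0,0.5,0,0,0.5,0,0.5,0,0,0.5,0,0.5,0,0,0,0,0.5]' | sed -n '2p;4p' && python3 -m handwheel '[0,0,0.3,0,0.5,0,0,0.3,0,0.5,0,0,0.3,0,0.5,0,0,0.3,0,0.5,0,0,0,0,0.5]' |sed -n '2p;4p;6p'
```

```text
eef_pos: [0.5761, -0.2144, 0.2412]
contact_force: [0.6, -0.7, -1.3]
eef_pos: [0.5764, -0.2146, 0.2297]
contact_force: [0.4, 0.5, -0.8]
grip_force: 49.1
```

The tip is 8 mm below the lip with no side force, so I continue down.

```bash
python3 -m handwheel '[0,0,0.4,0,0.5,0,0,0.5,0,0.5,0,0,0.5,0,0.5,0,0,0.5,0,0.5,0,0,0,0,0.5]' | sed -n '2p;4p' && python3 -m handwheel '[0,0,0.6,0,0.5,0,0,0.6,0,0.5,0,0,0.6,0,0.5,0,0,0.5,0,0.5,0,0,0.5,0,0.5]' |sed -n '2p;4p;6p' && python3 -m handwheel '[0,0,0,0,0.5,0,0,0,0,0.5,0,0,0,0,0.5,0,0,0,0,0.5]'
python3 - <<'E'
from h import *
np.set_printoptions(precision=3,suppress=True)
s=observe();im=capture("wrist");save(cv2.resize(im[130:260,250:390],None,fx=4.5,fy=4.5,interpolation=cv2.INTER_CUBIC),"w5.png");print(s["eef_pos"],s["contact_force"],s["moment"],s["grip_force"],s["time_s"])
E
```

```text
eef_pos: [0.5763, -0.2145, 0.2103]
contact_force: [0.3, 0.6, -1.4]
eef_pos: [0.5766, -0.2147, 0.1827]
contact_force: [-1.3, 0.7, -1.2]
grip_force: 49.1
time_s: 14.0
eef_pos: [0.5768, -0.2148, 0.1836]
tcp_rot: [[-0.29, 0.957, 0.0], [0.957, 0.29, -0.0], [-0.0, 0.0, -1.0]]
contact_force: [-0.0, -0.3, -0.0]
opening: 0.0113
grip_force: 49.1
[ 0.577 -0.215  0.184] [-0.008 -0.263 -0.001] [-0.002  0.018  0.014] 49.05526578426361 14.0
```

View pics/w5.png

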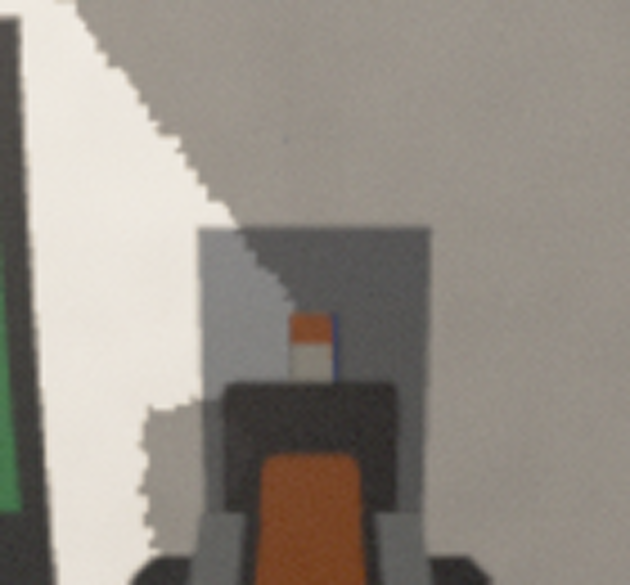

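The picture shows the band's upper two thirds above the lip (crop rows 315-343), so the band's middle is about 1 mm above lip height. The blade is centred in the slot with almost no force. I hand in.

```bash
python3 -c "
from cell import *
print(close_job())"
```

```text
the job is handed in; nothing more can be done
None
```

I handed the job in with the gripper holding the orange paddle upright in the reader slot, its band about 1 mm from lip height and almost no force on the slot; the verdict was not reported back.

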